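# Load a block into a drill guide under its spring-closed hold-down flap

### The arm

A 6-joint arm with a two-finger parallel gripper is mounted at the origin on a cart in front of the work surface, level with it; the furniture and walls round the work are solid. World frame = base frame: x ahead of the robot, y to its left, z up, the work surface at z = 0. Lengths are in m, angles in rad, forces in N, time in s.
With the tool pointing down it reaches from about 0.325 to 0.775 m from the base axis. Payload 9.3 kg.
Tool frame: the origin (TCP) lies at the very end of the fingers, on their centre line; the grasp point (between the pads) lies bot.grip_point_offset behind it (bot.grip_point_offset is the distance from the TCP to the grasp point, in m); z points along the fingers, y is the direction in which the jaws open and shut (so a half turn about z gives the same grasp; the last joint's range is limited). The gripper opens to 85 mm and grips with 20 to 120 N. Pads are 22 mm wide; open, the fingers measure 114 mm over their backs; the gripper's body (76 mm by 85 mm) begins 54 mm behind the grasp point. The pads swing forward as they close: fully open they stand 13 mm farther back than shut.
Start: joints at [1.049, 0.259, 0.021, 1.334, 0, 1.418], TCP at [0.198, 0.513, 0.231] pointing down, gripper open.
Joint ranges: [-3.04, 3.04], [-0.91, 1.82], [-1.04, 1.36], [-1.92, 1.95], [-1.52, 1.45], [-3.14, 3.14]. Speed limits (rad/s): [2.22, 2.22, 2.79, 3.14, 3.14, 3.14].

### API

Orientations are given as a unit quaternion [x, y, z, w].
In Python, from plant import bot, vision gives the robot as it stands.
- The arm moves only by the shell command python3 -m creep 'ROWS' [FORCE]. ROWS is a JSON object of lists of equal length, an entry for each row: "gripper": the finger opening in cm, from 0 to 8.54; "travel": the shift along the tool's x, y, z in cm, a list of three; "rot": the turn, a rotation vector about the tool's x, y, z in degrees, a list of three. In form: {"gripper": [gripper, ...], "travel": [[x, y, z], ...], "rot": [[wx, wy, wz], ...]}. A call has 1 to 5 rows; each row shifts and turns the commanded pose from where the row before left it, along the tool's axes as they then stand; what a row does not reach is not made up. A row lasts 1/8 s, in which the tool goes at most 62.5 mm and 10.7 degrees, less where a joint would pass 70% of its speed; a pose out of reach is approached as far as the arm can. A call with a gripper value outside its range is refused whole. The fingers move at their own pace and stop on an object; FORCE is the grip in N (left out, the last holds). Time passes only in rows, so rows that do not move let the fingers close. It gives the time, the measured TCP pose, the force and the opening at its end, in the units of the state.
- bot.state(): the state, without advancing time (a new reading comes with each control period).
- vision.get_image(name): name is "side" or "top"; returns a dict with "color" (384x512x3 uint8, blue, green, red), "K" (3x3 intrinsics, pixels), "k1" (the pictures are not rectified: a ray, as slopes to the right and down, at radius r is drawn at 1 + k1 r^2 times it, then the intrinsics apply), "extrinsics" (4x4, takes a point from camera to world coordinates). Camera axes: x right, y up, looking along -z (the intrinsics and any distortion apply to the point x, -y, -z); pixel columns grow to the right and rows downward; lengths in m; the calibration is good to about 2 mm. A picture is of the moment at which its call begins. There is no depth.
- bot.close_job(): hands the job in, once; it reports no verdict.
The state is a dict: "clock": time; "q": joint angles; "qd": joint speeds; "tau": joint torques, N m; "eef_pos": TCP position; "tcp_rot": TCP orientation; "contact_force": force on the tool from outside, world axes, zero at the start; "torque": the same for the moment, N m; "width": finger opening in m.
Only numpy, scipy, OpenCV 4.12 (cv2) and the standard library are available. Lean on these libraries where they do the work, as an engineer would, in place of code of your own. Each camera call takes 0.05 s, during which the arm holds its last target. There are 200 camera calls.

### The job

Load the wooden block that lies in the channel of the drill guide: with one fingertip press the long yellow paddle down and keep it down, so that the sprung hold-down flap stands well open, and meanwhile with the other fingertip push the block along the channel, under the open flap, until it is fully home against the end stop. Only then let the paddle up, so that the flap closes on top of the block, and draw clear. Do not pinch or lift the block - it stays flat on the board - and leave the other things on the bench where they are.

Things in the scene. Friction and masses are not known exactly. Their poses are not given: they have to be found in the camera images.
- jig: drill guide, fixed to the bench: a plywood board 260 x 165 mm, 12 mm thick. Origin: on its underside (bench height), below the middle line of the channel; +x = loading direction along the channel, towards the end stop, z up. Guide frame (mm): board x -150 to 110, y -110 to 55, top z 12. Aluminium bridge with brass bushing over x 61 to 85, underside z 50, top z 65
- channel (a point): entry of the channel, on the board (guide x -98, y 0, z 12 mm). Channel: two aluminium rails along x, -98 to 85, inner faces at y +-25, 6 mm thick, 14 mm high above the board
- rod_end (a point): near end of the steel hinge rod (guide x -147, y -40, z 34 mm; radius 4), which runs along x to x 54 in two posts (x -147 to -137 and x 1 to 11, up to z 42). It carries the flap, over the channel at x 30 to 54, and on the other side (-y) the yellow paddle, x -134 to -10
- flap (a joint): hinge of flap and paddle, rad: 0 = shut (flap slopes down across the channel and bars it, free end about 9 mm above the board), 0.40 = flap resting on the block's top, 0.70 = stop, fully open (about 8 mm or more above the block). A spring shuts it; pressing the paddle down opens it, with about 2 to 7 N; the tip slides easily along the paddle
- paddle (a point): on the tread of the paddle, a flat plate 124 mm long (guide x) reaching 54 mm out from the rod; the point lies 36 mm out. Guide frame: shut, it rises away from the rod, y -40, z 36 to y -90, z 54; fully open it slopes down, to y -91, z 17. A fingertip pressing at y -78 meets it at every angle; with its end at z 27 the joint stands at about 0.6. The tip can press and slide anywhere along it
- stop_face (a point): middle of the face of the dark wooden end stop (guide x 85), which the block's leading end must meet
- flap_front (a point): point on the board in the middle of the channel (guide x 30), below the flap's front edge, the side the block comes from
- workpiece: wooden block, 45 x 110 x 32 mm, 0.07 to 0.14 kg, lying on the board in the channel in front of the flap, its long side (its own y axis) along the channel with about 2.5 mm free at each side. Origin: centre of its underside. When home its origin is at guide x 30 and its rear end at x -25, so half of it still stands out in front of the flap. Push its rear end 5 to 28 mm above the board
- masking_roll: cream roll of masking tape lying flat, 96 mm across, 24 mm high; leave alone. Origin: centre of its underside
- small_block: small light wooden block with a hole in its top, 34 x 50 x 34 mm; leave alone. Origin: centre of its underside
- pencil: red pencil lying down, 151 mm long, 8 mm thick; leave alone. Origin: centre of its underside
- running_pliers: blue-handled pliers lying flat, 56 x 172 x 14 mm; leave alone. Origin: centre of its underside
- blue_glass: small blue glass slab, 36 x 52 x 10 mm; leave alone. Origin: centre of its underside

How it is judged:
On the way, in this order (a step that is already met when the one before it is completed fails the run):
1. a finger presses the paddle and holds the flap open while the block still lies in front of it (value of joint flap above 0.5 rad and contact force between the fingers and jig above 0.3 N and x of workpiece in the frame of jig below -0.02 m), for 0.2 s.
2. the block stands against the end stop while a finger still holds the flap open (value of joint flap above 0.5 rad and contact force between the fingers and jig above 0.3 N and x of workpiece in the frame of jig above 0.027 m and y of workpiece in the frame of jig between -0.006 and 0.006 m and angle between the y axis of workpiece and the x axis of jig, either way round below 0.06 rad), for 0.2 s.
At the end, for the whole second after the job is handed in: The block lies flat on the board in the channel, its leading end within 3 mm of the end stop and square to it, at rest, with the flap let down on top of it (joint 0.30 to 0.47 rad), and the robot is clear (x of workpiece in the frame of jig above 0.027 m and y of workpiece in the frame of jig between -0.006 and 0.006 m and angle between the y axis of workpiece and the x axis of jig, either way round below 0.06 rad and z of workpiece in the frame of jig between 0.009 and 0.015 m and value of joint flap between 0.3 and 0.47 rad and angle between workpiece's own z axis and vertical below 0.06 rad and linear speed of workpiece below 0.01 m/s and velocity of joint flap below 0.05 rad/s); the robot touches nothing.
It fails at once if the block is lifted, tipped or taken out of the channel (z of workpiece in the frame of jig above 0.02 m or angle between workpiece's own z axis and vertical above 0.2 rad or y of workpiece in the frame of jig above 0.02 m or y of workpiece in the frame of jig below -0.02 m).
It fails at once if the block is forced under the flap while nothing holds the flap open (x of workpiece in the frame of jig between -0.015 and 0.02 m and value of joint flap below 0.45 rad).
It fails at once if another thing on the bench is moved (distance of any of masking_roll, small_block, pencil, running_pliers, blue_glass from where it was at the start of the episode above 0.02 m).
It also fails if it takes over 40 s, if anything falls off the work surface, if the arm or the gripper's body presses on something with over 40 N, if the wrist force passes 120 N, or if a joint passes its speed limit or range.

## Working session

There is one attempt and no reset: what is moved stays moved. The work goes in short steps, Python scripts to look and compute and a shell command to move; the robot and the scene stay as the last step left them, time stands still between calls to the robot, and variables do not carry over. Pictures are saved under pics/ and viewed, about 8 in all and at most 12, crops included, and the job is handed in when it is done.

```bash
ls; mkdir -p pics; python3 - <<'E'
from plant import bot, vision
import cv2
s=bot.state(); print({k:s[k] for k in ('clock','eef_pos','tcp_rot','contact_force','width')}, bot.grip_point_offset)
for n in ('top','side'):
    im=vision.get_image(n); cv2.imwrite(f'pics/{n}0.png',im['color']); print(n,im['K'],im['k1'],im['extrinsics'])
E
```

```text
pics
{'clock': 0.0, 'eef_pos': array([0.19812395, 0.51276156, 0.23063871]), 'tcp_rot': array([ 1.83338261e-01,  9.83049635e-01, -6.69043919e-04, -2.24893739e-04]), 'contact_force': array([ 0.6333037 ,  0.58976136, -0.36596098]), 'width': 0.08553072430225622} 0.0187
top [[367.71314798   0.         263.80149159]
 [  0.         367.71314798 189.74878235]
 [  0.           0.           1.        ]] -0.09334259683483327 [[ 8.42037953e-02  9.70085354e-01 -2.27693052e-01  1.86697612e-01]
 [-9.96448042e-01  8.17443877e-02 -2.02275543e-02 -2.43252858e-02]
 [-1.00982502e-03  2.28587533e-01  9.73522840e-01  1.45978504e+00]
 [ 0.00000000e+00  0.00000000e+00  0.00000000e+00  1.00000000e+00]]
side [[455.00135901   0.         247.65592816]
 [  0.         455.00135901 190.21219956]
 [  0.           0.           1.        ]] -0.04694090765449683 [[ 0.99958718  0.00376745  0.02848304  0.56490969]
 [ 0.02033867  0.60743043 -0.79411247 -1.31048423]
 [-0.02029325  0.79436395  0.60710304  1.03535206]
 [ 0.          0.          0.          1.        ]]
```

View pics/top0.png

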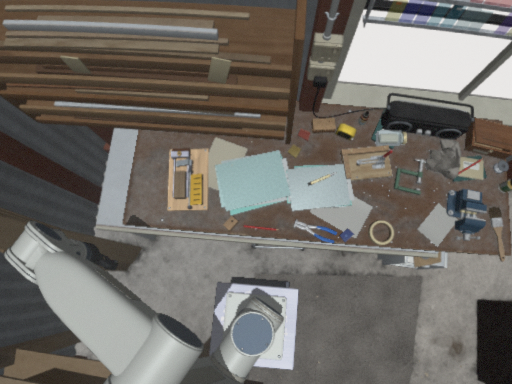

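View pics/side0.png

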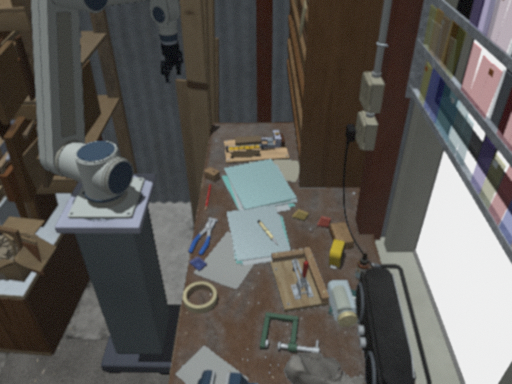

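The guide is at about (188,180) in the top picture and (255,148) in the side one. I'll crop both enlarged.

```bash
cat > h.py <<'E'
import numpy as np, cv2
from scipy.spatial.transform import Rotation as R
def project(im,P):
    P=np.atleast_2d(P); E=im['extrinsics']; c=(P-E[:3,3])@E[:3,:3]
    s=np.c_[c[:,0],-c[:,1]]/-c[:,2:]; s=s*(1+im['k1']*(s**2).sum(1,keepdims=True))
    return s*im['K'][0,0]+im['K'][:2,2]
def ray(im,uv,z):
    d=(np.array(uv,float)-im['K'][:2,2])/im['K'][0,0]; s=d.copy()
    for _ in range(20): s=d/(1+im['k1']*(s@s))
    E=im['extrinsics']; v=E[:3,:3]@[s[0],-s[1],-1]
    return E[:3,3]+v*(z-E[2,3])/v[2]
E
python3 - <<'E'
import cv2,numpy as np
a=cv2.imread('pics/top0.png')[140:220,155:220]; b=cv2.imread('pics/side0.png')[120:170,210:300]
a=cv2.resize(a,None,fx=7,fy=7,interpolation=cv2.INTER_CUBIC); b=cv2.resize(b,None,fx=8,fy=8,interpolation=cv2.INTER_CUBIC)
cv2.imwrite('pics/tc.png',a); cv2.imwrite('pics/sc.png',b)
E
```

```text
(no output)
```

View pics/tc.png

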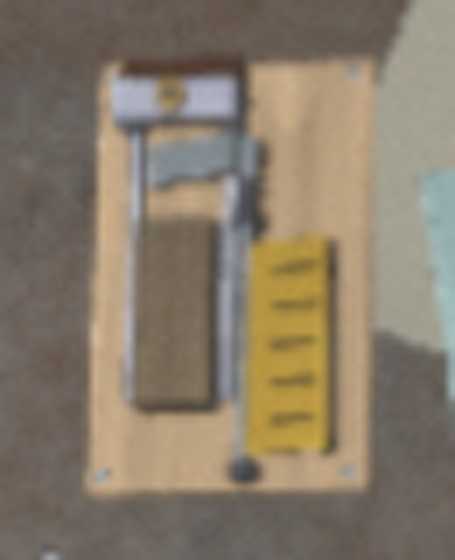

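View pics/sc.png

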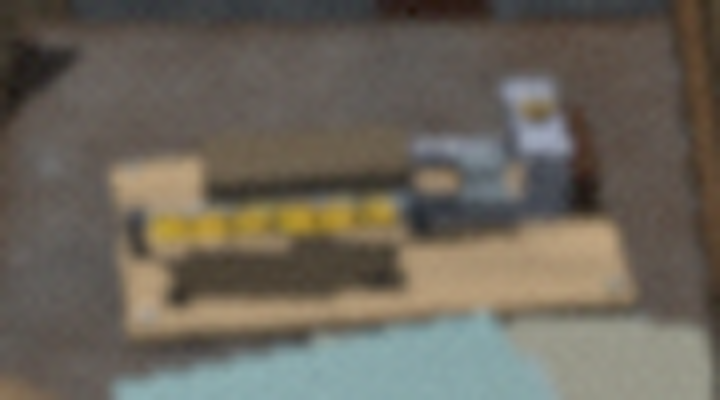

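Top crop: board corners at about (105,62), (376,60), (369,490) and (88,492). Block is brown at x 136–214, y 218–408, paddle is yellow at 247–333 × 238–452. The side crop agrees. I'll fit the guide pose.

```bash
cat > fit.py <<'E'
from plant import bot, vision
from h import *
from scipy.optimize import least_squares
T=vision.get_image('top'); S=vision.get_image('side')
tp=lambda u,v:np.array([155+(u+.5)/7-.5,140+(v+.5)/7-.5]); sp=lambda u,v:np.array([210+(u+.5)/8-.5,120+(v+.5)/8-.5])
G=np.array([[110,55,12],[110,-110,12],[-150,-110,12],[-150,55,12]])/1e3
to=[tp(105,62),tp(376,60),tp(369,490),tp(88,492)]; so=[sp(633,303),sp(128,340),sp(110,165)]
def W(p,g): c,s=np.cos(p[2]),np.sin(p[2]); g=np.atleast_2d(g); return np.c_[p[0]+c*g[:,0]-s*g[:,1],p[1]+s*g[:,0]+c*g[:,1],g[:,2]]
def res(p,parts=3):
    r=[]
    if parts&1: r.append((project(T,W(p,G))-to).ravel())
    if parts&2: r.append((project(S,W(p,G[1:]))-so).ravel())
    return np.concatenate(r)
if __name__=='__main__':
    for k in (1,2,3):
        f=least_squares(res,[.5,.4,0],args=(k,)); print(k,f.x,np.round(f.fun,2))
    p=f.x
    inv=lambda w:(np.array([[np.cos(p[2]),np.sin(p[2])],[-np.sin(p[2]),np.cos(p[2])]])@(w[:2]-p[:2]))*1e3
    for n,uv,z in (('blk top RL',(136,408),.044),('RR',(213,408),.044),('FL',(138,218),.044),('FR',(214,218),.044),('post',(243,468),.042),('bush',(171,93),.065)):
        print(n,inv(ray(T,tp(*uv),z)).round(1))
E
python3 fit.py
```

```text
1 [0.56404407 0.34830124 0.10112287] [-0.11  0.3   0.38 -0.23  0.19 -0.19 -0.46  0.12]
2 [0.55938063 0.34463956 0.11169581] [ 0.26 -0.05 -0.26 -0.38  0.01  0.43]
3 [0.56215239 0.34746008 0.10282168] [-0.02  0.76  0.48  0.17  0.41  0.24 -0.26  0.62  0.7  -0.29  0.21 -0.93
  0.78 -0.07]
blk top RL [-105.5   20. ]
RR [-106.3  -24. ]
FL [ 6.3 23.1]
FR [  5.4 -21.1]
post [-140.7  -41.6]
bush [74.4  1.7]
```

Both cameras agree to about 5 mm: guide at (0.562, 0.347), yaw 0.10. The block spans guide x -105 to 5, so it's 110 mm long as expected. I plan to straddle the rod, with one tip at y -78 on the paddle and the other at y 0 behind the block, so the TCP is at guide (-123, -39). First I turn the jaws parallel to guide y.

```bash
cat > g.py <<'E'
import sys; from plant import bot
from h import *
p=[.5625,.3473,.1025]
def show(tgt=None):
    s=bot.state(); Rm=R.from_quat(s['tcp_rot']).as_matrix(); Rg=R.from_euler('z',p[2]).as_matrix()
    e=s['eef_pos']; g=Rg.T@(e-[p[0],p[1],0])*1e3
    want=np.c_[-Rg[:,0],Rg[:,1],[0,0,-1]]
    print('t',round(s['clock'],2),'guide mm',g.round(1),'F guide',(Rg.T@s['contact_force']).round(1),'w mm',round(s['width']*1e3,1),'rotneed deg',np.degrees(R.from_matrix(Rm.T@want).as_rotvec()).round(2))
    if tgt is not None:
        w=Rg@(np.array(tgt)/1e3)+[p[0],p[1],0]; print('tool travel cm (now / after rot)',((w-e)@Rm*100).round(2),((w-e)@want*100).round(2))
if __name__=='__main__': show([float(x) for x in sys.argv[1:]] or None)
E
python3 -m creep '{"gripper":[6.4,6.4,6.4],"travel":[[0,0,0],[0,0,0],[0,0,0]],"rot":[[0,0,-9],[0,0,-9],[0,0,-9]]}' 20; python3 g.py -123 -39 120
```

```text
clock: 0.57
eef_pos: [0.1982, 0.5129, 0.2311]
tcp_rot: [-0.054, 0.999, -0.0, -0.0]
contact_force: [-0.8, 0.5, -0.6]
width: 0.0643
t 0.57 guide mm [-345.4  202.   231.1] F guide [-0.8  0.6 -0.6] w mm 64.3 rotneed deg [-0.02 -0.01  0.29]
tool travel cm (now / after rot) [-22.12 -24.21  11.11] [-22.24 -24.1   11.11]
```

```bash
python3 -m creep '{"gripper":[6.4,6.4,6.4,6.4,6.4],"travel":[[-3.7,-4.0,0],[-3.7,-4.0,0],[-3.7,-4.0,0],[-3.7,-4.0,1],[-3.7,-4.0,2]],"rot":[[0,0,0.3],[0,0,0],[0,0,0],[0,0,0],[0,0,0]]}'; python3 -m creep '{"gripper":[6.4,6.4,6.4],"travel":[[-3.6,-4.0,3],[0,0,4],[0,0,0]],"rot":[[0,0,0],[0,0,0],[0,0,0]]}';  python3 g.py -123 -39 80
python3 - <<'E'
from plant import vision
from h import *
T=vision.get_image('top');S=vision.get_image('side')
a=cv2.resize(T['color'][140:230,150:225],None,fx=6,fy=6,interpolation=cv2.INTER_CUBIC)
b=cv2.resize(S['color'][90:175,205:255+40],None,fx=6,fy=540/85,interpolation=cv2.INTER_CUBIC)
b=cv2.resize(b,(340,540)) if b.shape[1]>345 and False else b
o=np.zeros((540,a.shape[1]+b.shape[1],3),np.uint8); o[:,:a.shape[1]]=a; o[:,a.shape[1]:]=b[:540]
o=cv2.resize(o,(800,int(540*800/o.shape[1]))); cv2.imwrite('pics/p1.png',o); print(o.shape)
E
```

```text
clock: 1.2
eef_pos: [0.4035, 0.331, 0.2015]
tcp_rot: [-0.049, 0.999, 0.0, 0.001]
contact_force: [0.7, 1.6, -0.3]
width: 0.064
clock: 1.58
eef_pos: [0.4405, 0.2945, 0.129]
tcp_rot: [-0.048, 0.999, -0.001, -0.003]
contact_force: [-0.2, -0.1, -0.1]
width: 0.0641
t 1.57 guide mm [-126.8  -40.   129. ] F guide [-0.2 -0.1 -0.1] w mm 64.1 rotneed deg [-0.1  -0.31 -0.39]
tool travel cm (now / after rot) [-0.4   0.11  4.89] [-0.38  0.1   4.9 ]
(436, 800, 3)
```

View pics/p1.png

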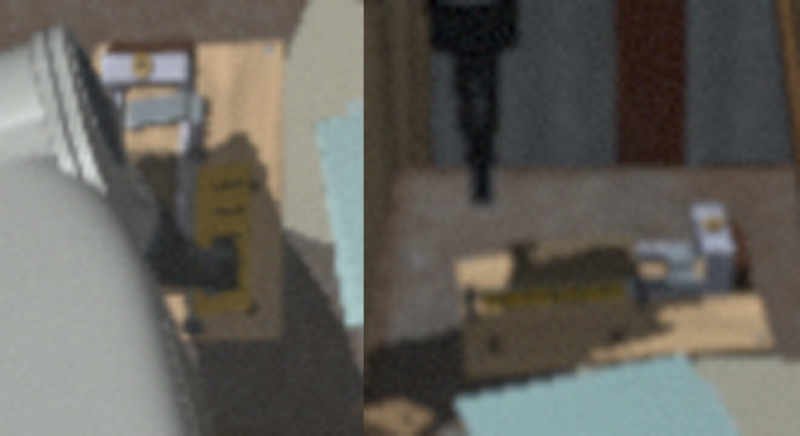

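The right half shows the near finger's tip end at about (480,203), which is side pixel (229.0,129.5). It sits above the near end of the paddle. From that I check how far the tips really stand behind the TCP at this opening.

```bash
python3 - <<'E'
from plant import vision
from h import *
from g import p
S=vision.get_image('side'); Rg=R.from_euler('z',p[2]).as_matrix()
for z in (129,134,139): print(z,project(S,Rg@np.array([-.127,-.079,z/1e3])+[p[0],p[1],0]))
E
python3 -m creep '{"gripper":[6.4,6.4,6.4],"travel":[[-0.2,0.1,2.5],[-0.2,0,2.4],[0,0,0]],"rot":[[0,0,-0.3],[0,-0.3,0],[0,0,0]]}'; python3 g.py -123 -39 60
```

```text
129 [[229.85939289 131.8035039 ]]
134 [[229.80411713 130.7002103 ]]
139 [[229.74866743 129.59327827]]
clock: 2.1
eef_pos: [0.445, 0.2978, 0.0826]
tcp_rot: [-0.052, 0.999, 0.0, 0.002]
contact_force: [-0.2, 0.1, 0.8]
width: 0.0641
t 2.1 guide mm [-121.9  -37.3   82.6] F guide [-0.2  0.1  0.8] w mm 64.1 rotneed deg [-0.01  0.28  0.07]
tool travel cm (now / after rot) [ 0.12 -0.17  2.26] [ 0.11 -0.17  2.26]
```

```bash
python3 -m creep '{"gripper":[6.4,6.4,6.4,6.4,6.4],"travel":[[0.3,-0.2,1],[0,0,1],[0,0,1],[0,0,0.5],[0,0,0]],"rot":[[0,0,0],[0,0,0],[0,0,0],[0,0,0],[0,0,0]]}'; python3 g.py -125 -39 40
python3 -m creep '{"gripper":[6.4,6.4,6.4],"travel":[[0,0,0.5],[0,0,0.5],[0,0,0]],"rot":[[0,0,0],[0,0,0],[0,0,0]]}'; python3 g.py -125 -39 30
```

```text
clock: 2.72
eef_pos: [0.4429, 0.2948, 0.0469]
tcp_rot: [-0.051, 0.999, -0.0, 0.002]
contact_force: [-0.4, -0.8, 0.3]
width: 0.0638
t 2.73 guide mm [-124.4  -40.    46.9] F guide [-0.5 -0.8  0.3] w mm 63.8 rotneed deg [-0.02  0.26 -0.01]
tool travel cm (now / after rot) [0.07 0.1  0.68] [0.06 0.1  0.69]
clock: 3.1
eef_pos: [0.4433, 0.2949, 0.0371]
tcp_rot: [-0.051, 0.999, 0.0, 0.003]
contact_force: [1.4, -1.2, 2.9]
width: 0.0642
t 3.1 guide mm [-124.   -39.9   37.1] F guide [ 1.3 -1.3  2.9] w mm 64.2 rotneed deg [-0.01  0.32 -0.  ]
tool travel cm (now / after rot) [0.11 0.09 0.71] [0.1  0.09 0.71]
```

```bash
python3 -m creep '{"gripper":[6.4,6.4,6.4],"travel":[[0,0,0.5],[0,0,0.4],[0,0,0]],"rot":[[0,0,0],[0,0,0],[0,0,0]]}'; python3 g.py 
python3 -m creep '{"gripper":[6.4,6.4,6.4],"travel":[[0,0,0.4],[0,0,0.2],[0,0,0]],"rot":[[0,0,0],[0,0,0],[0,0,0]]}'; python3 g.py
```

```text
clock: 3.48
eef_pos: [0.4433, 0.2948, 0.0281]
tcp_rot: [-0.051, 0.999, -0.0, 0.003]
contact_force: [2.3, -1.8, 4.3]
width: 0.064
t 3.48 guide mm [-123.9  -40.    28.1] F guide [ 2.1 -2.   4.3] w mm 64.0 rotneed deg [-0.02  0.31 -0.01]
clock: 3.85
eef_pos: [0.4433, 0.2951, 0.0223]
tcp_rot: [-0.051, 0.999, 0.0, 0.003]
contact_force: [2.2, -0.8, 5.3]
width: 0.0643
t 3.85 guide mm [-124.   -39.7   22.3] F guide [ 2.1 -1.1  5.3] w mm 64.3 rotneed deg [0.02 0.31 0.  ]
```

```bash
python3 -m creep '{"gripper":[6.4,6.4],"travel":[[0,0,0.2],[0,0,0]],"rot":[[0,0,0],[0,0,0]]}'; python3 g.py 
python3 -m creep '{"gripper":[6.4,6.4],"travel":[[0,0,0.2],[0,0,0]],"rot":[[0,0,0],[0,0,0]]}'; python3 g.py
python3 - <<'E'
from plant import vision
from h import *
S=vision.get_image('side');T=vision.get_image('top')
a=cv2.resize(T['color'][140:200,160:220],None,fx=6,fy=6,interpolation=cv2.INTER_CUBIC)
b=cv2.resize(S['color'][115:175,220:293],None,fx=6,fy=6,interpolation=cv2.INTER_CUBIC)
cv2.imwrite('pics/p2.png',np.hstack([a,b]))
E
```

```text
clock: 4.1
eef_pos: [0.4433, 0.2953, 0.0204]
tcp_rot: [-0.051, 0.999, 0.001, 0.003]
contact_force: [0.3, -0.1, 5.1]
width: 0.0642
t 4.1 guide mm [-123.9  -39.5   20.4] F guide [ 0.3 -0.2  5.1] w mm 64.2 rotneed deg [0.04 0.32 0.01]
clock: 4.35
eef_pos: [0.4432, 0.2956, 0.0185]
tcp_rot: [-0.051, 0.999, 0.001, 0.003]
contact_force: [-0.1, 1.8, 6.9]
width: 0.064
t 4.35 guide mm [-123.9  -39.2   18.5] F guide [0.1 1.8 6.9] w mm 64.0 rotneed deg [0.08 0.32 0.02]
```

View pics/p2.png

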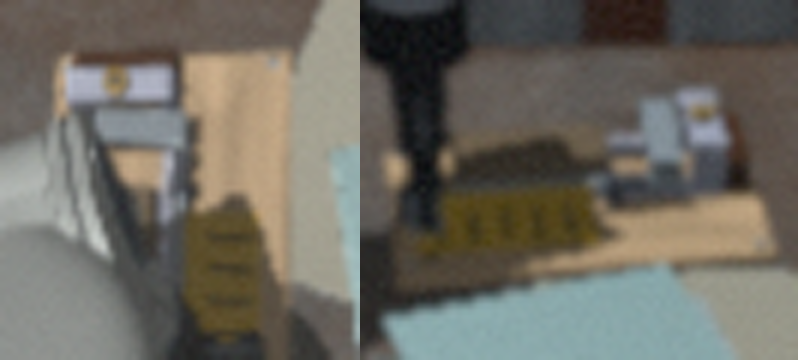

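Side view: the paddle is pressed down and the flap (655,130) is raised. I'll go a bit farther and watch for the stop.

```bash
python3 -m creep '{"gripper":[6.4,6.4],"travel":[[0,0,0.2],[0,0,0]],"rot":[[0,0,0],[0,0,0]]}'; python3 g.py 
python3 -m creep '{"gripper":[6.4,6.4],"travel":[[0,0,0.2],[0,0,0]],"rot":[[0,0,0],[0,0,0]]}'; python3 g.py
```

```text
clock: 4.7
eef_pos: [0.4433, 0.2959, 0.0171]
tcp_rot: [-0.051, 0.999, 0.001, 0.003]
contact_force: [-1.3, 1.0, 12.0]
width: 0.0642
t 4.7 guide mm [-123.8  -39.    17.1] F guide [-1.2  1.2 12. ] w mm 64.2 rotneed deg [0.11 0.36 0.03]
clock: 4.95
eef_pos: [0.4434, 0.2959, 0.0163]
tcp_rot: [-0.051, 0.999, 0.001, 0.004]
contact_force: [-5.9, 1.0, 26.3]
width: 0.064
t 4.95 guide mm [-123.7  -38.9   16.3] F guide [-5.8  1.6 26.3] w mm 64.0 rotneed deg [0.11 0.42 0.03]
```

The stop is at TCP z of about 17 mm. I back off to just above it, then slide forward holding it down.

```bash
python3 -m creep '{"gripper":[6.4,6.4,6.4],"travel":[[0,0,-0.3],[0,0,0],[0,0,0]],"rot":[[0,0,0],[0,0,0],[0,0,0]]}'; python3 g.py -36 -39 18
python3 -m creep '{"gripper":[6.4,6.4,6.4,6.4],"travel":[[-0.5,0,0],[-0.5,0,0],[-0.5,0,0],[-0.5,0,0]],"rot":[[0,0,0],[0,0,0],[0,0,0],[0,0,0]]}'; python3 g.py  -36 -39 18
```

```text
clock: 5.32
eef_pos: [0.4433, 0.2958, 0.0178]
tcp_rot: [-0.051, 0.999, 0.001, 0.003]
contact_force: [-0.2, 1.7, 6.2]
width: 0.0639
t 5.33 guide mm [-123.9  -39.1   17.8] F guide [-0.   1.7  6.2] w mm 63.9 rotneed deg [0.1  0.34 0.03]
tool travel cm (now / after rot) [-8.79  0.    0.03] [-8.79  0.01 -0.02]
clock: 5.82
eef_pos: [0.4611, 0.2966, 0.017]
tcp_rot: [-0.051, 0.999, -0.0, 0.001]
contact_force: [-6.3, -2.6, 6.6]
width: 0.0646
t 5.83 guide mm [-106.1  -40.1   17. ] F guide [-6.5 -1.9  6.6] w mm 64.6 rotneed deg [-0.03  0.07  0.01]
tool travel cm (now / after rot) [-7.01  0.11 -0.09] [-7.01  0.11 -0.1 ]
```

```bash
python3 -m creep '{"gripper":[6.4,6.4,6.4,6.4],"travel":[[-0.5,0.03,-0.05],[-0.5,0.03,0],[-0.5,0,0],[-0.5,0,0]],"rot":[[0,0,0],[0,0,0],[0,0,0],[0,0,0]]}'; python3 g.py  -36 -39 18
python3 -m creep '{"gripper":[6.4],"travel":[[0,0,0]],"rot":[[0,0,0]]}'; python3 g.py  -36 -39 18
python3 - <<'E'
from plant import vision
from h import *
S=vision.get_image('side');T=vision.get_image('top')
a=cv2.resize(T['color'][140:200,160:220],None,fx=6,fy=6,interpolation=cv2.INTER_CUBIC)
b=cv2.resize(S['color'][115:175,220:293],None,fx=6,fy=6,interpolation=cv2.INTER_CUBIC)
cv2.imwrite('pics/p3.png',np.hstack([a,b]))
E
```

```text
clock: 6.32
eef_pos: [0.4812, 0.2993, 0.0175]
tcp_rot: [-0.051, 0.999, -0.0, 0.001]
contact_force: [-4.4, -2.4, 5.3]
width: 0.064
t 6.33 guide mm [-85.8 -39.4  17.5] F guide [-4.6 -1.9  5.3] w mm 64.0 rotneed deg [-0.02  0.1   0.  ]
tool travel cm (now / after rot) [-4.98  0.04 -0.04] [-4.98  0.04 -0.05]
clock: 6.45
eef_pos: [0.4819, 0.2994, 0.0176]
tcp_rot: [-0.051, 0.999, -0.0, 0.001]
contact_force: [-2.0, -2.1, 5.6]
width: 0.0642
t 6.45 guide mm [-85.1 -39.4  17.6] F guide [-2.2 -1.8  5.6] w mm 64.2 rotneed deg [-0.02  0.17 -0.01]
tool travel cm (now / after rot) [-4.91  0.04 -0.02] [-4.91  0.04 -0.04]
```

View pics/p3.png

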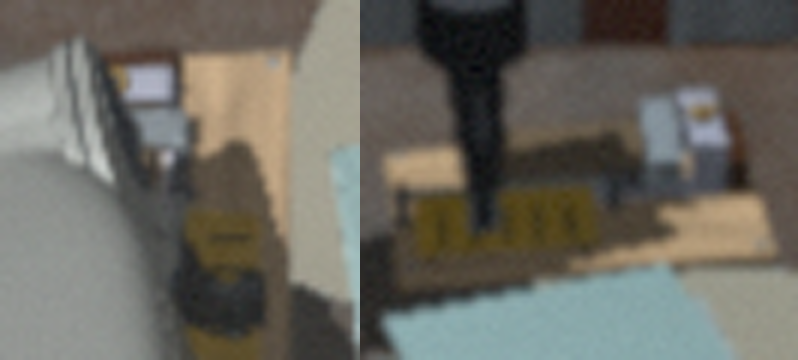

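The side view shows the block's front reaching the raised flap at about (640,150), and the flap is still upright. The block is moving with the finger, so I continue.

```bash
python3 -m creep '{"gripper":[6.4,6.4,6.4,6.4,6.4],"travel":[[-0.5,0.03,0],[-0.5,0.02,0],[-0.5,0,0],[-0.5,0,0],[0,0,0]],"rot":[[0,0,0],[0,0,0],[0,0,0],[0,0,0],[0,0,0]]}'; python3 g.py  -36 -39 18
python3 -m creep '{"gripper":[6.4,6.4,6.4,6.4,6.4],"travel":[[-0.5,0,0],[-0.5,0,0],[-0.5,0,0],[-0.5,0,0],[0,0,0]],"rot":[[0,0,0],[0,0,0],[0,0,0],[0,0,0],[0,0,0]]}'; python3 g.py  -36 -39 18
```

```text
clock: 7.18
eef_pos: [0.5017, 0.302, 0.0177]
tcp_rot: [-0.051, 0.999, -0.0, 0.001]
contact_force: [-2.9, -3.2, 5.5]
width: 0.0644
t 7.17 guide mm [-65.1 -38.9  17.7] F guide [-3.2 -2.9  5.5] w mm 64.4 rotneed deg [-0.02  0.16 -0.01]
tool travel cm (now / after rot) [-2.91 -0.01 -0.02] [-2.91 -0.01 -0.03]
clock: 7.8
eef_pos: [0.5216, 0.304, 0.0178]
tcp_rot: [-0.051, 0.999, -0.0, 0.001]
contact_force: [-2.8, -3.2, 5.1]
width: 0.0639
t 7.8 guide mm [-45.1 -38.9  17.8] F guide [-3.1 -2.9  5.1] w mm 63.9 rotneed deg [-0.01  0.16 -0.  ]
tool travel cm (now / after rot) [-0.91 -0.01 -0.02] [-0.91 -0.01 -0.02]
```

```bash
for i in 1 2; do python3 -m creep '{"gripper":[6.4,6.4],"travel":[[-0.3,0,0],[0,0,0]],"rot":[[0,0,0],[0,0,0]]}'>/dev/null; python3 g.py; done
for i in 1 2; do python3 -m creep '{"gripper":[6.4,6.4],"travel":[[-0.2,0,0],[0,0,0]],"rot":[[0,0,0],[0,0,0]]}' >/dev/null; python3 g.py; done
```

```text
t 8.05 guide mm [-42.5 -38.9  17.8] F guide [-3.3 -2.1  5. ] w mm 64.2 rotneed deg [-0.02  0.14  0.  ]
t 8.3 guide mm [-39.5 -38.8  17.8] F guide [-3.2 -2.6  5.2] w mm 63.9 rotneed deg [-0.01  0.14  0.  ]
t 8.55 guide mm [-37.6 -38.9  17.8] F guide [-3.5 -2.3  6.6] w mm 64.2 rotneed deg [-0.01  0.12 -0.  ]
t 8.8 guide mm [-35.6 -38.9  17.9] F guide [-4.5 -2.8  5.2] w mm 64.1 rotneed deg [-0.01  0.13  0.  ]
```

```bash
for i in 1 2 3; do python3 -m creep '{"gripper":[6.4,6.4],"travel":[[-0.15,0,0],[0,0,0]],"rot":[[0,0,0],[0,0,0]]}'>/dev/null; python3 g.py; done
```

```text
t 9.05 guide mm [-34.1 -38.9  17.8] F guide [-4.5 -2.5  5.2] w mm 64.1 rotneed deg [-0.01  0.12 -0.  ]
t 9.3 guide mm [-34.  -38.8  17.8] F guide [-10.5  -1.2   9. ] w mm 64.3 rotneed deg [-0.01 -0.01  0.04]
t 9.55 guide mm [-33.9 -38.8  17.8] F guide [-16.4  -2.7  13.8] w mm 63.8 rotneed deg [-0.02 -0.14  0.08]
```

Hard stop: the push force rises sharply with no more motion, so the block is home. I hold, back off 8 mm with the paddle still down, take a look, then rise gently.

```bash
python3 -m creep '{"gripper":[6.4,6.4,6.4],"travel":[[0,0,0],[0,0,0],[0,0,0]],"rot":[[0,0,0],[0,0,0],[0,0,0]]}'; python3 g.py
python3 -m creep '{"gripper":[6.4,6.4,6.4,6.4],"travel":[[0.3,0,0],[0.5,0,0],[0.4,0,0],[0,0,0]],"rot":[[0,0,0],[0,0,0],[0,0,0],[0,0,0]]}'; python3 g.py
python3 - <<'E'
from plant import vision
from h import *
S=vision.get_image('side')
b=cv2.resize(S['color'][110:175,215:300],None,fx=8,fy=8,interpolation=cv2.INTER_CUBIC)
cv2.imwrite('pics/p4.png',b)
E
```

```text
clock: 9.93
eef_pos: [0.5328, 0.3052, 0.0178]
tcp_rot: [-0.052, 0.999, -0.0, -0.001]
contact_force: [-14.4, -5.1, 14.5]
width: 0.0643
t 9.93 guide mm [-33.9 -38.8  17.8] F guide [-14.8  -3.6  14.5] w mm 64.3 rotneed deg [-0.02 -0.14  0.08]
clock: 10.42
eef_pos: [0.5258, 0.3047, 0.0188]
tcp_rot: [-0.051, 0.999, 0.0, 0.004]
contact_force: [2.5, -2.2, 6.2]
width: 0.064
t 10.43 guide mm [-40.8 -38.6  18.8] F guide [ 2.3 -2.5  6.2] w mm 64.0 rotneed deg [0.02 0.41 0.  ]
```

View pics/p4.png

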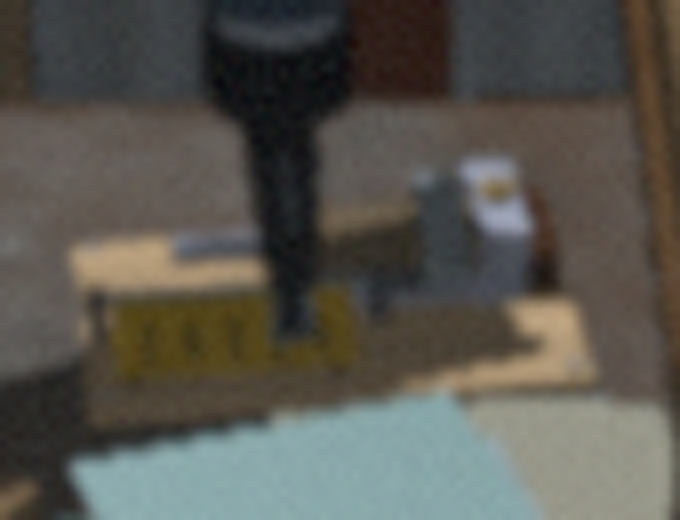

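The block now runs in under the open flap to the bridge, with its top visible at about (375,235), and the channel behind it is empty. I let the paddle up slowly, then draw clear.

```bash
python3 -m creep '{"gripper":[6.4,6.4,6.4,6.4,6.4],"travel":[[0,0,-0.4],[0,0,-0.4],[0,0,-0.4],[0,0,-0.5],[0,0,-0.7]],"rot":[[0,0,0],[0,0,0],[0,0,0],[0,0,0],[0,0,0]]}'; python3 -m creep '{"gripper":[6.4,6.4,6.4,6.4,6.4],"travel":[[0,0,-1.5],[0,0,-3],[0,0,-4],[3,0,-4],[5,0,-2]],"rot":[[0,0,0],[0,0,0],[0,0,0],[0,0,0],[0,0,0]]}'; python3 -m creep '{"gripper":[6.4,6.4,6.4,6.4,6.4],"travel":[[4,4,0],[4,4,0],[4,4,0],[4,4,0],[0,0,0]],"rot":[[0,0,0],[0,0,0],[0,0,0],[0,0,0],[0,0,0]]}'; python3 g.py
python3 - <<'E'
from plant import vision
from h import *
T=vision.get_image('top');S=vision.get_image('side')
a=cv2.resize(T['color'][140:220,155:220],None,fx=6,fy=6,interpolation=cv2.INTER_CUBIC)
b=cv2.resize(S['color'][115:175,222:288],None,fx=6,fy=8,interpolation=cv2.INTER_CUBIC)
cv2.imwrite('pics/p5.png',np.hstack([a,b]))
E
```

```text
clock: 11.1
eef_pos: [0.5244, 0.3046, 0.0421]
tcp_rot: [-0.051, 0.999, 0.0, 0.002]
contact_force: [-0.4, 0.1, -0.6]
width: 0.0645
clock: 11.72
eef_pos: [0.4451, 0.2965, 0.1894]
tcp_rot: [-0.051, 0.999, 0.001, 0.004]
contact_force: [-0.3, -0.7, -0.7]
width: 0.0635
clock: 12.35
eef_pos: [0.2661, 0.4408, 0.1869]
tcp_rot: [-0.054, 0.999, 0.001, 0.003]
contact_force: [1.8, -0.2, -0.5]
width: 0.0642
t 12.35 guide mm [-285.3  123.3  186.9] F guide [ 1.7 -0.3 -0.5] w mm 64.2 rotneed deg [0.06 0.3  0.29]
```

View pics/p5.png

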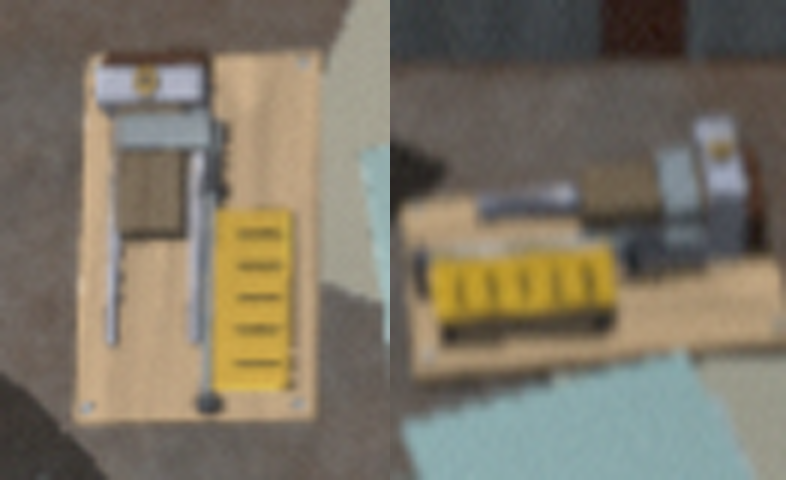

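The block lies straight in the channel with the flap on top of it and the paddle partly up. Its rear top edge is at about v 237 in the left half. I'll check that position and that nothing else moved before handing in.

```bash
python3 - <<'E'
from plant import bot,vision
from h import *
from g import p
T=vision.get_image('top'); Rg=R.from_euler('z',p[2]).as_matrix()
for uv in ((118,237),(184,237)):
    w=ray(T,[155+(uv[0]+.5)/6-.5,140+(uv[1]+.5)/6-.5],.044); print((Rg.T@(w-[p[0],p[1],0])*1e3).round(1))
d=cv2.absdiff(T['color'],cv2.imread('pics/top0.png')).max(2)
for n,(x0,y0,x1,y1) in dict(small=(222,215,240,232),pencil=(240,220,282,236),pliers=(292,218,345,246),glass=(338,226,356,240),roll=(366,216,398,248)).items(): print(n,d[y0:y1,x0:x1].max(),d[y0:y1,x0:x1].mean().round(1))
E
```

```text
[-29.  22.  44.]
[-29.8 -22.4  44. ]
small 8 2.4
pencil 9 2.8
pliers 10 2.6
glass 8 2.5
roll 8 2.6
```

The measured rear edge is -29 and should be -25, with about ±3 mm of bias. I'll measure more sharply with intensity profiles, referenced to known edges.

```bash
python3 - <<'E'
from plant import bot,vision
from h import *
from g import p
Rg=R.from_euler('z',p[2]).as_matrix()
def edge(im,col,x0,x1,y,z):
    xs=np.arange(x0,x1,.5)/1e3; acc=0
    for yy in y:
        W=(Rg@np.c_[xs,np.full(len(xs),yy/1e3),np.full(len(xs),z/1e3)].T).T+[p[0],p[1],0]
        uv=project(im,W).astype(np.float32)
        acc=acc+cv2.remap(col,uv[:,:1],uv[:,1:],cv2.INTER_LINEAR).astype(float).reshape(len(xs),3).sum(1)
    acc=cv2.GaussianBlur(acc.reshape(-1,1),(1,15),0).ravel(); g=np.abs(np.gradient(acc)); w=g**2
    k=g.argmax(); s=slice(max(k-10,0),k+11); return round(float((xs[s]*w[s]).sum()/w[s].sum()*1e3),1)
yb=range(-15,16,3)
for n in ('top','side'):
    im=vision.get_image(n); now=im['color'].astype(np.float32); old=cv2.imread(f'pics/{n}0.png').astype(np.float32)
    print(n,'board near -150:',edge(im,now,-170,-130,range(-15,46,5),12),'board far 110:',edge(im,now,95,125,range(-100,-40,5),12),
     'bridge front 61:',edge(im,now,52,68,yb,65),'blk rear now:',edge(im,now,-45,-10,yb,44),'blk rear start:',edge(im,old,-122,-90,yb,44),'blk front start:',edge(im,old,-8,18,yb,44))
E
```

```text
top board near -150: -147.8 board far 110: 110.1 bridge front 61: 60.4 blk rear now: -32.1 blk rear start: -109.4 blk front start: 6.6
side board near -150: -154.1 board far 110: 108.1 bridge front 61: 56.7 blk rear now: -32.8 blk rear start: -107.1 blk front start: 5.9
```

Corrected for the edge bias, which comes from the visible rear face and camera offset, the leading end is at about x 84.5 in both views. That matches the hard stop I felt, so I hand in.

```bash
python3 -c "
from plant import bot
print(bot.close_job())"
```

```text
the job is handed in; nothing more can be done
None
```

I loaded the block and handed the job in at about 12.5 s; the interface gives no verdict. One finger held the paddle just above its stop while the other pushed the block under the open flap. The push ended in a hard stop, about 15 N with no further motion. I then backed off with the paddle still down, let it up slowly and drew clear.

**Last checks**
- **Flap and block:** the pictures show the block square in the channel with the flap down on top of it. I did not measure the flap's angle.
- **Other things on the bench:** they match the first picture, and the tool's force reading was back to noise.
- **Block position:** the direct readings disagreed with fully home. Its rear end read guide x -29 to -33 mm, against -25 when home. The same edge also read several mm too far back before the push. Corrected for that, the leading end is at about x 84.5 in both views, against the stop at 85. I estimate that is good to about 2 mm, against the 3 mm allowed.

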